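# Press a connector cap home with bench locking pliers

## Task

Slide the grey connector along the rails into the mouth of the bench-mounted locking pliers until it is fully home against the stop, then squeeze the handle until it locks over centre so that the jaw presses the black cap home. Leave it locked for a moment, then pull the release lever so that the pliers spring fully open, leave the connector seated with its cap pressed in, and do not disturb the other things on the bench.

Things in the scene. Friction and masses are not known exactly. Their poses are not given: they have to be found in the camera images.
- fixture: Aluminium base plate fixed to the bench, with steel locking pliers lying on it on their side, mouth towards -y, handles towards +y. Origin on the bench surface, z up; plate 12 mm thick, x -55 to 120, y -205 to 195 mm. Positions (x, y in mm) in the other entries are in this frame, heights are above the bench. The moving jaw and handle lie on the -x side, the fixed ones on +x.
- seat (a point): Point on the plate's top (12 mm high) at x 7, y -39: the connector's origin lies here when fully home, its +y end against the stop (y -15), its back on the fixed jaw. Fixed jaw: x 20 to 42, y -65 to 0, 46 high. Open moving jaw: 44 high, its tip at x -43 to -30, y -50 to -45. Axes as the fixture's.
- rail_entry (a point): Point on the plate's top at x 1.5, y -170, midway between the outer ends of two low rails (tops 20 high) that run along y to y -75. Their inner faces, x -17 and x 20, guide the connector towards +y into the mouth.
- connector: Loose grey connector housing, 26 (x) x 48 (y) x 24 mm high, about 90 g, two rows of small brass contacts on top; origin at the centre of its underside, which slides on the plate's top. Starts between the rails, 30 to 90 mm short of the seat, parallel to the fixture within 3 mm of play. Push its -y end towards +y; when it is home that end is at y -63, 2 mm inside the fixed jaw's -y end.
- cap (a joint): Black plastic cap on the connector's -x face, 40 long (y), 18 high. Travel in m: 0 = standing 8 mm proud of the housing, grows as it is pressed in towards +x, ends at 0.0068; starts at 0 to 0.0015. Friction (about 8 N) keeps it where it is pressed. The closed jaw presses it to about 0.006; home means more than 0.005.
- handle (a joint): Moving handle's angle in rad. 0 = fully open; grows as it is pushed towards the fixed handle (+x), clockwise from above. A spring resists with up to 1.7 N m (15 N near its end). Past 0.385 (centre) it snaps on to the stop at 0.45, from about 0.40 by itself: locked. Pulling the locked handle itself open takes 1.5 N m; the release lever about 7 N. Back below 0.385 it springs open to 0 by itself.
- handle_pivot (a point): The moving handle's vertical pivot, at x -30, y 45, 31 high. From here the handle, a steel bar 18 wide and 18 to 44 high, reaches 135 mm: along the fixture's +y when locked, turned 0.45 rad from it towards -x when open. A cheek plate (x -32 to 32, y 0 to 52) covers the pivots, 58 high.
- handle_push (a point): Centre of the moving handle's outer (-x) face, 115 mm from its pivot along it, 31 mm high; turns with the handle (y along it to its end, x towards the fixed handle).
- fixed_handle_end (a point): End of the adjusting screw on the fixed handle's tail, at x 36, y 172, 31 high. The fixed handle lies along y, x 26 to 46, up to 46 high. Beyond this point nothing stands on the fixed handle's side of the release tab.
- release: Release lever, dark steel strip 7 mm thick inside the moving handle. Origin on its pivot (at bench height), 55 mm along the handle and 14 mm inward of its centre line; y runs to its tail. Open, it lies along the handle; as the handle closes it swings inward, 0.30 rad when locked. Pulling its tail about 20 mm towards the fixture's -x (moving handle's side) at about 7 N unlocks the pliers.
- release_tab (a point): Centre of the inner (+x) face of the lever's tail tab, 45 high, 105 mm from the lever's pivot; turns with the lever. The tab is 34 long (y), 6 thick, 20 to 62 high and stands out beyond the ends of both handles.
- spare: Bystander: finished connector of the same housing with its cap already in, lying on the plate's far (+x) side. Leave alone.
- driver: Bystander: screwdriver, 140 mm, lying on the plate's far (+x) side. Leave alone.
- meter: Bystander: hand-held multimeter, 85 x 170 x 38 mm. Leave alone.
- brush: Bystander: small brush, 160 mm. Leave alone.
- spool: Bystander: spool of diameter 56 mm, 40 high. Leave alone.
- parts_tray: Bystander: open tray, 100 x 140 x 35 mm. Leave alone.
Things that resemble listed ones, but are neither listed nor needed, are in the scene too. What is shaped like the connector but pink is not meant.

How it is judged:
On the way, in this order (a step that is already met when the one before it is completed fails the run):
1. the connector is slid home against the stop, with the pliers still open (y of connector in the frame of seat above -0.004 m and value of joint handle below 0.15 rad), for 0.1 s.
2. the handle is locked over centre and the cap pressed in (value of joint handle above 0.43 rad and value of joint cap above 0.005 m), for 0.3 s.
3. the handle comes back towards centre while the robot pulls the release lever (value of joint handle between 0.3 and 0.425 rad and contact force between any of the fingers, the arm and release above 1 N).
At the end, for the whole second after the job is handed in: The pliers are open again (handle within 0.05 rad of fully open), the connector is at rest flat on the plate within 5 mm of fully home along the rails and within 7 mm in all, and its cap is pressed in more than 5 mm (value of joint handle below 0.05 rad and value of joint cap above 0.005 m and y of connector in the frame of seat above -0.005 m and horizontal distance between connector and seat below 0.007 m and angle between connector's own z axis and vertical below 0.1 rad and linear speed of connector below 0.01 m/s); the robot touches nothing.
It fails at once if another thing on the bench is shifted by more than 30 mm (distance of any of spare, driver, meter, brush, spool, parts_tray from where it was at the start of the episode above 0.03 m).
It also fails if it takes over 58 s, if anything falls off the work surface, if the arm or the gripper's body presses on something with over 40 N, if the wrist force passes 120 N, or if a joint passes its speed limit or range.

## Robot

A 6-joint arm with a two-finger parallel gripper is mounted at the origin on the work surface. World frame = base frame: x ahead of the robot, y to its left, z up, the work surface at z = 0. Lengths are in m, angles in rad, forces in N, time in s.
With the tool pointing down it reaches from about 0.4 to 0.825 m from the base axis. Payload 7 kg.
Tool frame: the origin (TCP) lies at the very end of the fingers, on their centre line; the grasp point (between the pads) lies 19 mm behind it; z points along the fingers, y is the direction in which the jaws open and shut (so a half turn about z gives the same grasp; the last joint's range is limited). The gripper opens to 88 mm and grips with 3 to 60 N. Pads are 19 mm wide; open, the fingers measure 130 mm over their backs; the gripper's body (78 mm by 193 mm) begins 47 mm behind the grasp point.
Start: joints at [1.406, 0.359, 0.012, 0, -1.224, -0.288], TCP at [0.295, 0.607, 0.227] pointing down, gripper open.
Joint ranges: [-3.07, 3.07], [-1.43, 2.12], [-1.02, 1.25], [-3.03, 1.67], [-3.05, -0], [-3.03, 3.03]. Speed limits (rad/s): [2.39, 2.39, 3.01, 3.14, 3.14, 3.14].

## Interface

Orientations are given as [roll, pitch, yaw] about the fixed x, y, z axes, in that order (R = Rz(yaw) Ry(pitch) Rx(roll)).
In Python, from station import arm gives the robot as it stands.
- The arm moves only by the shell command python3 -m inch 'ROWS' [FORCE]. ROWS is text: rows parted by semicolons, each of 7 numbers parted by spaces: the closure, from 0 (fully open) to 1 (shut), then the shift along the tool's x, y, z each as a share of 300 mm, from -1 to 1, then the turn, a rotation vector about the tool's x, y, z each as a share of 60 degrees, from -1 to 1. In form: grip tx ty tz rx ry rz; .... A call has 1 to 12 rows; each row is the pose to reach, as a shift and turn from the pose commanded when the call began, along the tool's axes at that moment; what a row does not reach only later rows make up. A row lasts 1/10 s, in which the tool goes at most 50 mm and 8.59 degrees, less where a joint would pass 70% of its speed; a pose out of reach is approached as far as the arm can. A call with a number of a shift or a turn outside -1 to 1 is refused whole. A call with a gripper value outside its range is refused whole. The fingers move at their own pace and stop on an object; FORCE is the grip in N (left out, the last holds). Time passes only in rows, so rows that repeat a pose let the fingers close. It gives the time, the measured TCP pose, the force and the opening at its end, in the units of the state.
- arm.get_state(): the state, without advancing time (a new reading comes with each control period).
- arm.grab_frame(name): name is "scene" or "top"; returns a dict with "img" (400x640x3 uint8, red, green, blue), "range_z" (400x640 float32, m along the optical axis (not along the pixel's ray), 0 where there is no reading), "fx", "fy", "cx", "cy" (pixels), "extrinsics" (4x4, takes a point from world to camera coordinates). Camera axes: x right, y up, looking along -z (the intrinsics and any distortion apply to the point x, -y, -z); pixel columns grow to the right and rows downward; lengths in m; the calibration is good to about 2 mm. A picture is of the moment at which its call begins.
- arm.job_done(): hands the job in, once; it reports no verdict.
The state is a dict: "t": time; "q": joint angles; "qd": joint speeds; "joint_efforts": joint torques, N m; "eef_pos": TCP position; "ee_rot": TCP orientation; "force": force on the tool from outside, world axes, zero at the start; "moment": the same for the moment, N m; "width": finger opening in m.
Only numpy, scipy, OpenCV 4.12 (cv2) and the standard library are available. Lean on these libraries where they do the work, as an engineer would, in place of code of your own. Each camera call takes 0.05 s, during which the arm holds its last target.

## Working session

There is one attempt and no reset: what is moved stays moved. The work goes in short steps, Python scripts to look and compute and a shell command to move; the robot and the scene stay as the last step left them, time stands still between calls to the robot, and variables do not carry over. Pictures are saved under pics/ and viewed, and the job is handed in when it is done.

```bash
mkdir -p pics; ls
python3 - <<'E'
from station import arm
import cv2,numpy as np
for n in("scene","top"):
    f=arm.grab_frame(n); cv2.imwrite(f"pics/{n}0.png",f["img"][:,:,::-1]); np.savez(f"{n}0.npz",**f)
    print(n,f["fx"],f["fy"],f["cx"],f["cy"],np.round(f["extrinsics"],4).tolist(),[k for k in f])
s=arm.get_state();print(s)
E
```

```text
pics
scene 479.051416121548 479.051416121548 316.7845445504358 199.62305560335832 [[0.4182, 0.9081, -0.0199, -0.2349], [-0.6619, 0.3197, 0.678, 0.3224], [0.6221, -0.2704, 0.7348, -1.6312], [0.0, 0.0, 0.0, 1.0]] ['img', 'range_z', 'fx', 'fy', 'cx', 'cy', 'extrinsics']
top 404.4202541490449 404.4202541490449 322.99087325987693 196.57530349588592 [[-0.0136, -0.9999, 0.0072, 0.0135], [0.9985, -0.0132, 0.054, -0.5427], [-0.0539, 0.0079, 0.9985, -1.2226], [0.0, 0.0, 0.0, 1.0]] ['img', 'range_z', 'fx', 'fy', 'cx', 'cy', 'extrinsics']
{'t': 0.1, 'q': array([ 1.40611809e+00,  3.59304535e-01,  1.11599403e-02, -3.11140229e-04,
       -1.22409926e+00, -2.88077946e-01]), 'qd': array([ 0.00110498, -0.0034732 ,  0.00267851,  0.00083703,  0.00033668,
       -0.00156397]), 'joint_efforts': array([-2.13474130e-03, -5.84162092e+01,  2.93751240e+01,  7.01535031e+00,
        1.01768947e-02, -5.56643772e-05]), 'eef_pos': array([0.29512199, 0.60658192, 0.22572696]), 'ee_rot': array([ 3.14012167e+00, -1.30838639e-04, -4.52862018e-01]), 'force': array([ 0.15008877,  0.37802557, -0.05522547]), 'moment': array([0.03798484, 0.00123487, 0.01240451]), 'width': 0.08751772172555354}
```

View pics/scene0.png

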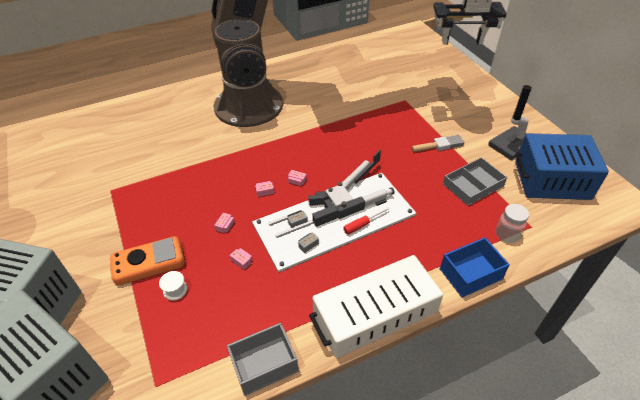

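View pics/top0.png

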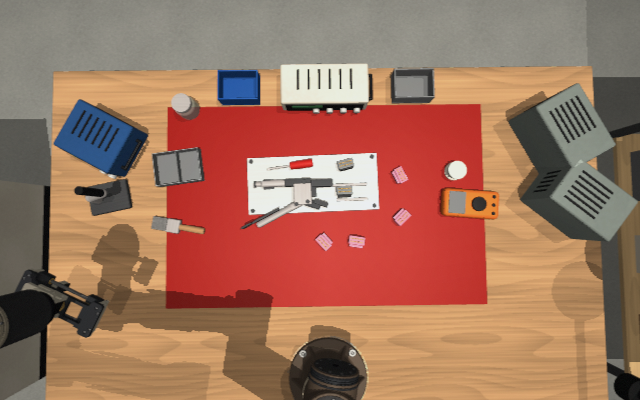

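The top view shows the white plate at px (247–378, 153–213), mouth to the right. Three candidates resemble the connector: grey at (344,190) between the rails, grey at (345,164) on the far side (the spare), and pink ones. The one at (344,190) fits the description. I'll confirm it in an enlarged crop.

```bash
cat > h.py <<'E'
import numpy as np,cv2
def w2p(f,P):
    E=f["extrinsics"];c=(E[:3,:3]@np.atleast_2d(P).T).T+E[:3,3]
    return np.c_[f["fx"]*c[:,0]/-c[:,2]+f["cx"], f["fy"]*-c[:,1]/-c[:,2]+f["cy"]]
def ray(f,uv,z):
    E=f["extrinsics"];R=E[:3,:3];C=-R.T@E[:3,3]
    uv=np.atleast_2d(uv).astype(float)
    d=np.c_[(uv[:,0]-f["cx"])/f["fx"],-(uv[:,1]-f["cy"])/f["fy"],-np.ones(len(uv))]@R
    return C+d*((z-C[2])/d[:,2])[:,None]
def crop(f,u0,v0,w,h,s,name):
    im=cv2.resize(np.ascontiguousarray(f["img"][v0:v0+h,u0:u0+w,::-1]),None,fx=s,fy=s,interpolation=cv2.INTER_CUBIC);cv2.imwrite(name,im)
E
python3 - <<'E'
import numpy as np
from h import *
t=np.load("top0.npz");crop(t,236,140,150,100,5,"pics/topc.png")
t=np.load("scene0.npz");crop(t,245,145,180,125,4,"pics/scc.png")
E
```

```text
(no output)
```

View pics/topc.png

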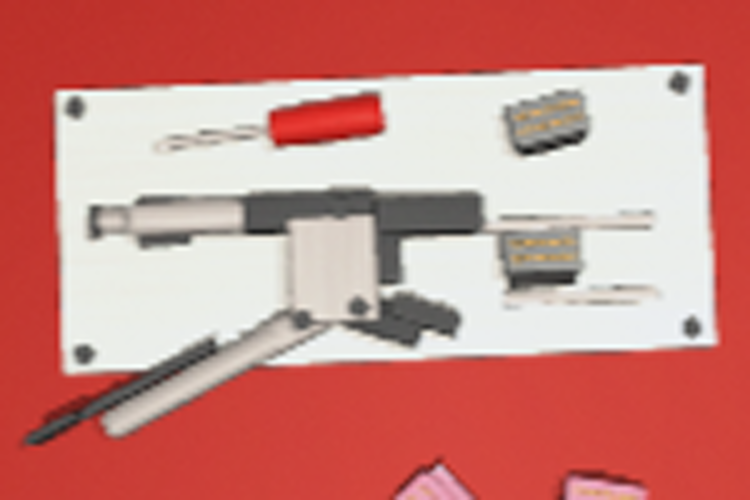

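View pics/scc.png

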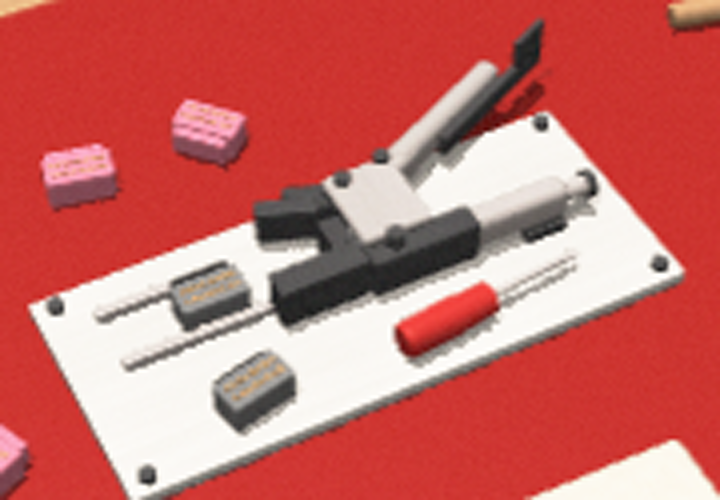

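The crop confirms it: the grey connector with its black cap proud sits between the two rails at crop (540,255). The spare is at (545,120). Next I fit the fixture pose from the plate corners in both views.

Run:
```python
import numpy as np
from h import *
t=np.load("top0.npz");s=np.load("scene0.npz")
cv=lambda U,k,o:(np.array(U)+.5)/k-.5+np.array(o)
M=np.array([[120,195],[120,-205],[-55,-205],[-55,195]])/1e3
def fit(M,P):
    m0,p0=M.mean(0),P.mean(0);U,S,V=np.linalg.svd((M-m0).T@(P-p0));R=(V.T@U.T);return R,p0-R@m0,np.arctan2(R[1,0],R[0,0])
# top: corners and bolts check
tc=cv([[55,91],[704,66],[718,345],[64,373]],5,[236,140]);P=ray(t,tc,.012)[:,:2]
R,T,y=fit(M,P);print("top",T,y,np.round((M@R.T+T-P)*1e3,1).tolist())
sc=cv([[683,271],[135,497],[30,305],[549,112]],4,[245,145]);Q=ray(s,sc,.012)[:,:2]
R2,T2,y2=fit(M,Q);print("scene",T2,y2,np.round((M@R2.T+T2-Q)*1e3,1).tolist())
# connector top (36mm): -y end / corners in top view
c=cv([[498,240],[578,230],[580,270],[510,277]],5,[236,140])
C=ray(t,c,.036)[:,:2];print("conn top corners fixture mm",np.round((C-T)@R*1e3,1).tolist())
# handle end etc
for nm,u,z in [("handle end",[110,430],.044),("tab end",[30,440],.062),("fixed end",[90,220],.031)]:
    print(nm,np.round((ray(t,cv(u,5,[236,140]),z)[0,:2]-T)@R*1e3,1))
```

```text
top [0.55172403 0.0411531 ] 0.027900194273364414 [[0.7, -0.2], [1.3, 0.1], [-1.3, 0.2], [-0.7, -0.2]]
scene [0.55392004 0.04407426] 0.02646241274584537 [[2.1, 1.8], [1.9, -2.3], [-1.5, -0.5], [-2.5, 1.0]]
conn top corners fixture mm [[14.5, -72.4], [18.5, -120.8], [-5.6, -120.9], [-8.1, -78.6]]
handle end [-89.8 163.3]
tab end [-93.5 207.4]
fixed end [ 37.  173.2]
```

Both views agree on the fixture pose: origin about (0.5527, 0.0425), yaw 0.027. The connector is about 58 mm short of the seat. Next is a helper that converts fixture targets to tool shares.

```bash
cat > go.py <<'E'
import sys,numpy as np
from scipy.spatial.transform import Rotation as Ro
from station import arm
A=0.0273;O=np.array([.5527,.0425])
def F(x,y): c,s=np.cos(A),np.sin(A);return O+np.array([c*x-s*y,s*x+c*y])/1e3
def inv(p): c,s=np.cos(A),np.sin(A);d=(np.array(p[:2])-O)*1e3;return np.array([c*d[0]+s*d[1],-s*d[0]+c*d[1]])
if __name__=="__main__":
    s=arm.get_state();R=Ro.from_euler("xyz",s["ee_rot"]);p=s["eef_pos"]
    print("t",s["t"],"fix",np.round(inv(p),1),"z",np.round(p[2]*1e3,1),"F",np.round(s["force"],1),"rot",np.round(s["ee_rot"],3))
    a=list(map(float,sys.argv[1:]))
    for i in range(0,len(a),3):
        P=np.r_[F(a[i],a[i+1]),a[i+2]/1e3]
        print(a[i:i+3],"shares",np.round(R.inv().apply(P-p)/.3,4),"rot",np.round((R.inv()*Ro.from_euler("xyz",[np.pi,0,A])).as_rotvec()/np.radians(60),4))
E
python3 go.py 5 -160 230 5 -160 60 -80 300 230
```

```text
t 0.1 fix [-242.1  570.9] z 225.7 F [ 0.2  0.4 -0.1] rot [ 3.14  -0.    -0.453]
[5.0, -160.0, 230.0] shares [ 1.8559  1.7804 -0.0114] rot [ 1.400e-03  2.000e-04 -4.585e-01]
[5.0, -160.0, 60.0] shares [1.8558 1.7796 0.5553] rot [ 1.400e-03  2.000e-04 -4.585e-01]
[-80.0, 300.0, 230.0] shares [ 0.8963  0.5513 -0.0133] rot [ 1.400e-03  2.000e-04 -4.585e-01]
```

```bash
python3 -m inch '1 0.93 0.89 0 0 0 -0.4585;1 0.93 0.89 0 0 0 -0.4585;1 0.93 0.89 0 0 0 -0.4585;1 0.93 0.89 0 0 0 -0.4585;1 0.93 0.89 0 0 0 -0.4585;1 0.93 0.89 0 0 0 -0.4585;1 0.93 0.89 0 0 0 -0.4585;1 0.93 0.89 0 0 0 -0.4585;1 0.93 0.89 0 0 0 -0.4585;1 0.93 0.89 0 0 0 -0.4585;1 0.93 0.89 0 0 0 -0.4585' 20; python3 go.py 5 -160 230 5 -160 60
```

```text
t: 1.2
eef_pos: [0.4293, 0.2453, 0.2264]
ee_rot: [3.142, 0.0, 0.027]
force: [-0.2, 0.4, 0.3]
width: 0.0054
t 1.2 fix [-117.8  206.1] z 226.4 F [-0.2  0.4  0.3] rot [3.142 0.    0.027]
[5.0, -160.0, 230.0] shares [ 0.4092  1.2203 -0.0119] rot [0.     0.0001 0.0002]
[5.0, -160.0, 60.0] shares [0.4093 1.2202 0.5548] rot [0.     0.0001 0.0002]
```

```bash
python3 -m inch '1 0.41 1 0 0 0 0;1 0.41 1 0 0 0 0;1 0.41 1 0 0 0 0;1 0.41 1 0 0 0 0;1 0.41 1 0 0 0 0;1 0.41 1 0 0 0 0;1 0.41 1 0 0 0 0;1 0.41 1 0 0 0 0' && python3 -m inch '1 0 0.22 0.4 0 0 0;1 0 0.22 0.4 0 0 0;1 0 0.22 0.4 0 0 0;1 0 0.22 0.4 0 0 0;1 0 0.22 0.4 0 0 0;1 0 0.22 0.4 0 0 0'; python3 go.py 5 -165 60 5 -165 18
python3 - <<'E'
from station import arm
from h import *
f=arm.grab_frame("scene");crop(f,225,80,200,150,4,"pics/s1.png")
E
```

```text
t: 2.0
eef_pos: [0.5616, -0.0533, 0.2255]
ee_rot: [3.141, 0.002, 0.025]
force: [-0.4, 0.2, -0.7]
width: 0.0005
t: 2.6
eef_pos: [0.5639, -0.1164, 0.1082]
ee_rot: [3.141, -0.003, 0.029]
force: [0.0, -0.0, 1.0]
width: 0.0005
t 2.6 fix [   6.8 -159.1] z 108.2 F [ 0. -0.  1.] rot [ 3.141e+00 -3.000e-03  2.900e-02]
[5.0, -165.0, 60.0] shares [-0.0065  0.0196  0.1607] rot [ 0.0001 -0.0024  0.0018]
[5.0, -165.0, 18.0] shares [-0.0069  0.0196  0.3007] rot [ 0.0001 -0.0024  0.0018]
```

View pics/s1.png

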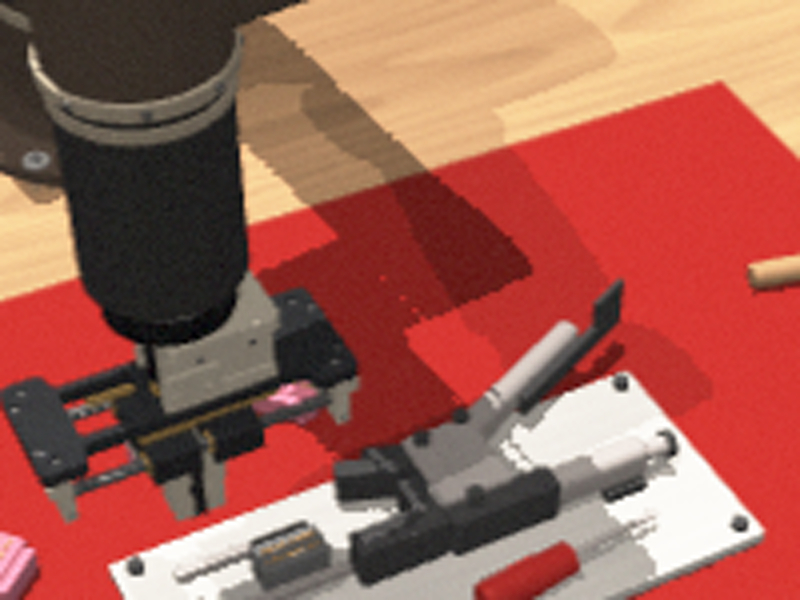

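The view shows the gripper body lies along tool y, with small legs at its ends hanging to roughly 45 mm above the TCP. I'll push with the TCP at z≈24 mm so they clear the 58 mm cheek plate.

```bash
python3 -m inch '1 -0.003 0.02 0.27 0 0 0;1 -0.003 0.02 0.27 0 0 0;1 -0.003 0.02 0.27 0 0 0;1 -0.003 0.02 0.27 0 0 0;1 -0.003 0.02 0.27 0 0 0' ; python3 go.py 5 -142 24
python3 - <<'E'
from station import arm
from h import *
f=arm.grab_frame("scene");crop(f,225,120,150,110,5,"pics/s2.png");np.savez("s2.npz",**f)
E
```

```text
t: 3.15
eef_pos: [0.5636, -0.1232, 0.0281]
ee_rot: [3.141, -0.004, 0.028]
force: [-0.2, -0.3, 0.5]
width: 0.0007
t 3.15 fix [   6.4 -165.9] z 28.1 F [-0.2 -0.3  0.5] rot [ 3.141 -0.004  0.028]
[5.0, -142.0, 24.0] shares [-0.0046 -0.0798  0.0137] rot [ 0.0001 -0.0038  0.0011]
```

View pics/s2.png

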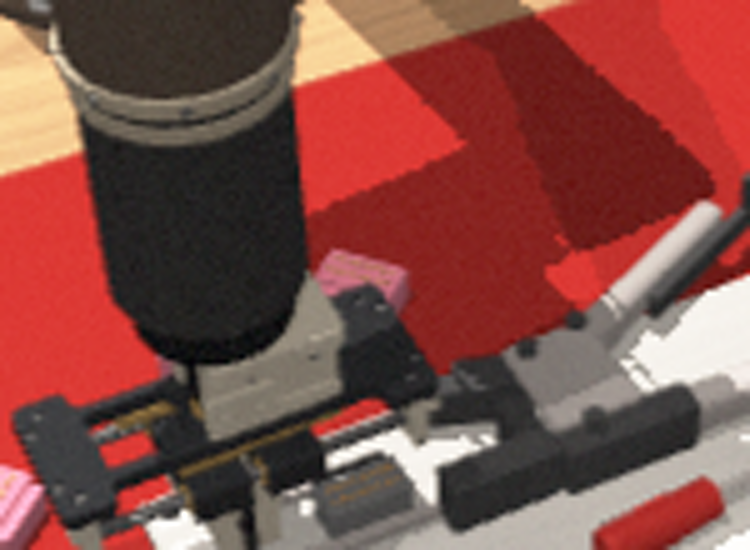

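Leg bottom appears near crop (418,435). I'll read its height from the range image.

Run:
```python
from h import *;from go import inv
f=np.load("s2.npz");E=f["extrinsics"];R=E[:3,:3]
for u in (306,308,310):
  for v in range(198,212,1):
    z=f["range_z"][v,u];c=np.array([(u-f["cx"])/f["fx"]*z,-(v-f["cy"])/f["fy"]*z,-z]);w=R.T@(c-E[:3,3])
    print(u,v,np.round(inv(w),0),round(w[2]*1e3))
```

```text
306 198 [ 46. -87.] 137
306 199 [ 45. -87.] 132
306 200 [ 48. -89.] 133
306 201 [ 41. -86.] 122
306 202 [ 40. -85.] 116
306 203 [ 40. -85.] 113
306 204 [ 40. -85.] 109
306 205 [ 39. -85.] 104
306 206 [ 40. -86.] 102
306 207 [ 40. -86.] 99
306 208 [-27. -58.] 13
306 209 [-23. -59.] 14
306 210 [-21. -60.] 13
306 211 [-19. -61.] 11
308 198 [ 46. -82.] 135
308 199 [ 47. -82.] 132
308 200 [ 44. -81.] 126
308 201 [ 46. -83.] 125
308 202 [ 48. -83.] 123
308 203 [ 46. -83.] 117
308 204 [ 45. -82.] 113
308 205 [ 49. -84.] 113
308 206 [ 44. -82.] 104
308 207 [ 47. -83.] 104
308 208 [ 45. -83.] 98
308 209 [-21. -54.] 14
308 210 [-23. -54.] 8
308 211 [-12. -59.] 17
310 198 [ 48. -78.] 135
310 199 [ 44. -76.] 127
310 200 [ 45. -77.] 125
310 201 [ 45. -77.] 121
310 202 [-29. -44.] 28
310 203 [-27. -45.] 28
310 204 [-26. -46.] 24
310 205 [-29. -44.] 16
310 206 [ 45. -77.] 103
310 207 [ 45. -78.] 100
310 208 [-23. -47.] 12
310 209 [-17. -51.] 16
310 210 [-16. -51.] 13
310 211 [-16. -51.] 9
```

Leg bottom is at z≈98, about 70 mm above the TCP, so there is plenty of clearance. Starting the push.

```bash
python3 -m inch '1 -0.004 -0.03 0.02 0 0 0;1 -0.004 -0.06 0.02 0 0 0;1 -0.004 -0.09 0.02 0 0 0;1 -0.004 -0.12 0.02 0 0 0;1 -0.004 -0.15 0.02 0 0 0;1 -0.004 -0.18 0.02 0 0 0;1 -0.004 -0.205 0.02 0 0 0;1 -0.004 -0.23 0.02 0 0 0' ; python3 go.py 5 -84 24
python3 - <<'E'
from station import arm
from h import *
f=arm.grab_frame("scene");crop(f,265,160,120,80,6,"pics/s3.png")
f=arm.grab_frame("top");crop(f,236,140,150,100,5,"pics/t3.png")
E
```

```text
t: 4.0
eef_pos: [0.5585, -0.0541, 0.0196]
ee_rot: [3.142, 0.0, 0.028]
force: [-0.8, -0.5, 0.3]
width: 0.0003
t 4.0 fix [  3.2 -96.7] z 19.6 F [-0.8 -0.5  0.3] rot [3.142 0.    0.028]
[5.0, -84.0, 24.0] shares [ 0.006  -0.0423 -0.0147] rot [0.     0.     0.0002]
```

View pics/s3.png

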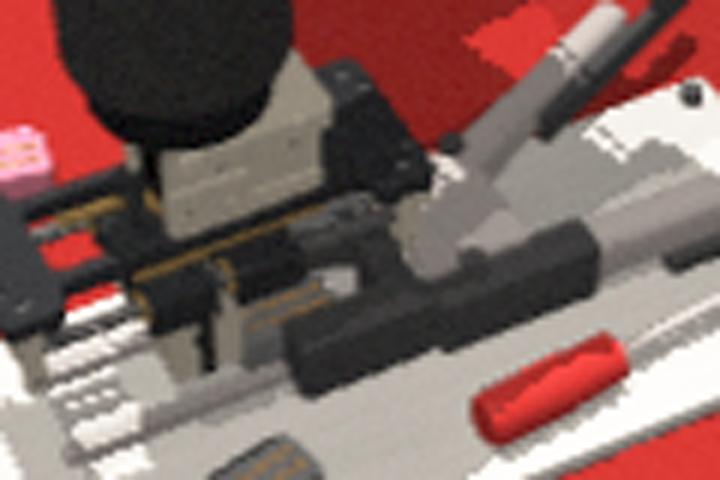

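The connector (crop ~(285,310)) is moving into the mouth ahead of the finger. I'll continue in small increments until the force rises.

```bash
python3 -m inch '1 0.005 -0.01 0 0 0 0;1 0.005 -0.02 0 0 0 0;1 0.005 -0.03 0 0 0 0;1 0.005 -0.035 0 0 0 0;1 0.005 -0.035 0 0 0 0' ; python3 go.py 5 -84 20;  python3 -m inch '1 0 -0.005 0 0 0 0;1 0 -0.01 0 0 0 0;1 0 -0.01 0 0 0 0' ; python3 go.py 5 -84 20
```

```text
t: 4.6
eef_pos: [0.5598, -0.0441, 0.0196]
ee_rot: [-3.142, -0.0, 0.027]
force: [-0.8, 0.4, -0.2]
width: 0.0005
t 4.6 fix [  4.7 -86.8] z 19.6 F [-0.8  0.4 -0.2] rot [-3.142 -0.     0.027]
[5.0, -84.0, 20.0] shares [ 0.0009 -0.0092 -0.0015] rot [-0.0001 -0.0001  0.0001]
t: 4.9
eef_pos: [0.5597, -0.0411, 0.0196]
ee_rot: [-3.142, -0.0, 0.027]
force: [-0.1, -0.2, 0.2]
width: 0.0004
t 4.9 fix [  4.7 -83.7] z 19.6 F [-0.1 -0.2  0.2] rot [-3.142 -0.     0.027]
[5.0, -84.0, 20.0] shares [ 0.0009  0.0009 -0.0014] rot [-0.     -0.0001  0.0001]
```

```bash
for i in 1; do :; done; python3 -m inch '1 0 -0.007 0 0 0 0;1 0 -0.007 0 0 0 0' ;python3 -m inch '1 0 -0.007 0 0 0 0;1 0 -0.007 0 0 0 0' ;python3 -m inch '1 0 -0.007 0 0 0 0;1 0 -0.007 0 0 0 0' ; python3 go.py
python3 - <<'E'
from station import arm
from h import *
f=arm.grab_frame("scene");crop(f,265,160,120,80,6,"pics/s4.png")
E
```

```text
t: 5.1
eef_pos: [0.5597, -0.0389, 0.0196]
ee_rot: [-3.142, -0.0, 0.027]
force: [0.1, -0.0, 0.3]
width: 0.0008
t: 5.3
eef_pos: [0.5596, -0.0368, 0.0196]
ee_rot: [-3.142, -0.0, 0.027]
force: [0.1, -0.3, 0.6]
width: 0.0003
t: 5.5
eef_pos: [0.5594, -0.036, 0.0197]
ee_rot: [3.14, 0.0, 0.028]
force: [1.7, -8.4, 0.0]
width: 0.0004
t 5.5 fix [  4.6 -78.7] z 19.7 F [ 1.7 -8.4  0. ] rot [3.14  0.    0.028]
```

View pics/s4.png

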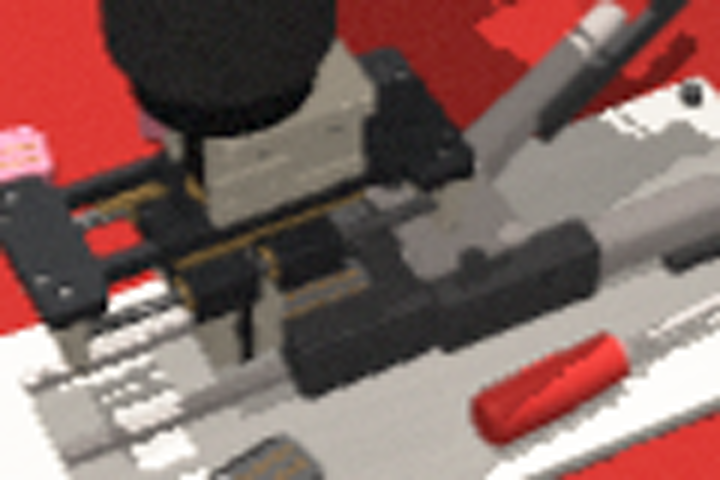

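Force rose to 8 N at y≈-78.7 with the connector end flush with the fixed jaw. I'll press a little more, back off, lift, and check.

```bash
python3 -m inch '1 0 -0.006 0 0 0 0;1 0 -0.006 0 0 0 0' ; python3 go.py;python3 -m inch '1 0 0.04 0 0 0 0;1 0 0.08 0 0 0 0;1 0 0.12 0 0 0 0;1 0 0.12 -0.2 0 0 0;1 -0.3 0.12 -0.4 0 0 0;1 -0.5 0.12 -0.4 0 0 0;1 -0.6 0.12 -0.4 0 0 0;1 -0.6 0.12 -0.4 0 0 0;1 -0.6 0.12 -0.4 0 0 0'; python3 go.py -125 140 140
python3 - <<'E'
from station import arm
from h import *
f=arm.grab_frame("scene");crop(f,255,150,160,100,5,"pics/s5.png")
f=arm.grab_frame("top");crop(f,236,140,150,100,5,"pics/t5.png");np.savez("t5.npz",**f)
E
```

```text
t: 5.75
eef_pos: [0.5593, -0.0359, 0.0198]
ee_rot: [3.138, 0.001, 0.028]
force: [4.0, -19.6, 0.6]
width: 0.0003
t 5.75 fix [  4.4 -78.6] z 19.8 F [  4.  -19.6   0.6] rot [3.138e+00 1.000e-03 2.800e-02]
t: 6.65
eef_pos: [0.376, -0.0749, 0.1408]
ee_rot: [-3.14, -0.002, 0.027]
force: [1.6, 0.5, 0.8]
width: 0.0006
t 6.65 fix [-179.8 -112.5] z 140.8 F [1.6 0.5 0.8] rot [-3.14e+00 -2.00e-03  2.70e-02]
[-125.0, 140.0, 140.0] shares [ 0.1822 -0.8418  0.0048] rot [-0.0019 -0.0022 -0.0005]
```

View pics/s5.png

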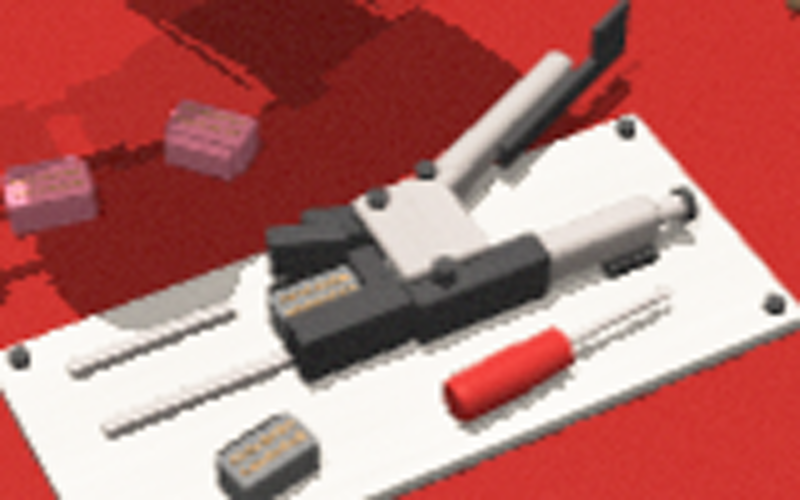

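View pics/t5.png

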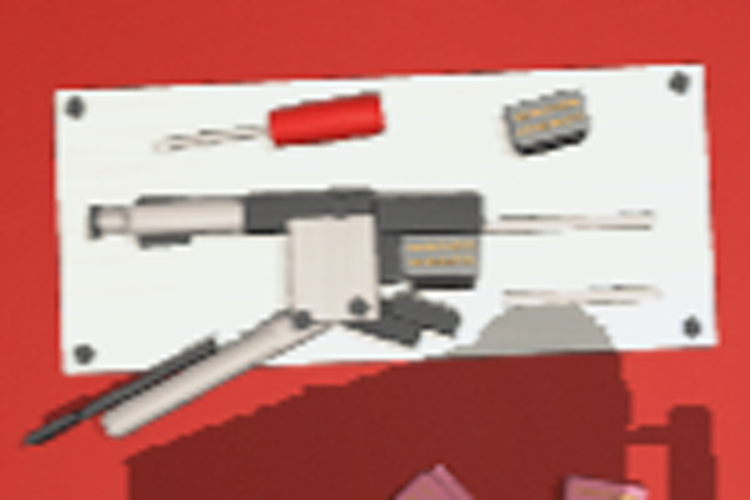

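The connector is home: its end is flush with the fixed jaw's end at crop (480,260), and the stop held rigid at 20 N. Now to the handle's outer side.

```bash
python3 -m inch '1 0.1656 -0.868 0 0 0 0;1 0.1656 -0.868 0 0 0 0;1 0.1656 -0.868 0 0 0 0;1 0.1656 -0.868 0 0 0 0;1 0.1656 -0.868 0 0 0 0;1 0.1656 -0.868 0 0 0 0;1 0.1656 -0.868 0 0 0 0;1 0.1656 -0.868 0.2 0 0 0;1 0.1656 -0.868 0.39 0 0 0;1 0.1656 -0.868 0.39 0 0 0;1 0.1656 -0.868 0.39 0 0 0' ; python3 go.py -108 150 24 -48 150 24
```

```text
t: 7.85
eef_pos: [0.4215, 0.1848, 0.0196]
ee_rot: [3.137, 0.005, 0.026]
force: [-0.1, -0.1, 0.6]
width: 0.0005
t 7.85 fix [-127.2  145.8] z 19.6 F [-0.1 -0.1  0.6] rot [3.137 0.005 0.026]
[-108.0, 150.0, 24.0] shares [ 0.064  -0.0141 -0.0151] rot [ 0.0048  0.005  -0.0015]
[-48.0, 150.0, 24.0] shares [ 0.264  -0.0144 -0.0161] rot [ 0.0048  0.005  -0.0015]
```

```bash
python3 -m inch '1 0.03 -0.014 -0.015 0 0 0;1 0.06 -0.014 -0.015 0 0 0;1 0.09 -0.014 -0.015 0 0 0;1 0.12 -0.014 -0.015 0 0 0;1 0.15 -0.014 -0.015 0 0 0;1 0.18 -0.014 -0.015 0 0 0;1 0.2 -0.014 -0.015 0 0 0;1 0.215 -0.014 -0.015 0 0 0' ; python3 go.py -48 150 24
python3 - <<'E'
from station import arm
from h import *
f=arm.grab_frame("scene");crop(f,275,130,160,110,5,"pics/s6.png")
E
```

```text
t: 8.65
eef_pos: [0.4868, 0.194, 0.0279]
ee_rot: [-3.14, 0.001, 0.027]
force: [-9.7, 4.8, -1.4]
width: 0.0005
t 8.65 fix [-61.7 153.3] z 27.9 F [-9.7  4.8 -1.4] rot [-3.14e+00  1.00e-03  2.70e-02]
[-48.0, 150.0, 24.0] shares [0.0457 0.0109 0.0131] rot [-0.0013  0.0013 -0.0006]
```

View pics/s6.png

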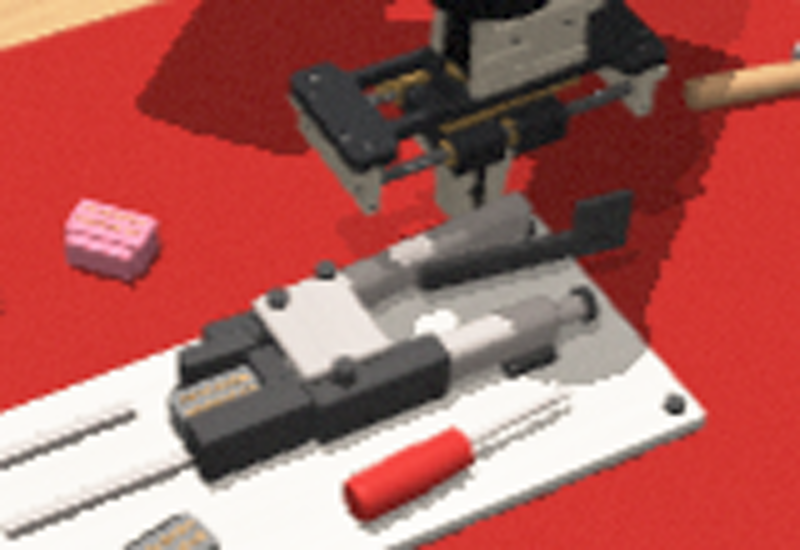

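The handle is closing, with the finger on its outer face and the tab at crop (605,220). Squeezing on past centre.

```bash
python3 -m inch '1 0.015 0.01 0.005 0 0 0;1 0.03 0.01 0.005 0 0 0;1 0.04 0.01 0.005 0 0 0;1 0.045 0.01 0.005 0 0 0;1 0.045 0.01 0.005 0 0 0' ; python3 go.py -48 150 24; python3 -m inch '1 0.01 0 0 0 0 0;1 0.01 0 0 0 0 0;1 0.01 0 0 0 0 0;1 0.01 0 0 0 0 0'; python3 go.py
python3 - <<'E'
from station import arm
from h import *
f=arm.grab_frame("scene");crop(f,275,130,160,110,5,"pics/s7.png")
E
```

```text
t: 9.2
eef_pos: [0.4976, 0.1905, 0.0263]
ee_rot: [3.141, 0.005, 0.026]
force: [-25.3, 8.0, 15.7]
width: 0.0002
t 9.2 fix [-51.1 149.4] z 26.3 F [-25.3   8.   15.7] rot [3.141 0.005 0.026]
[-48.0, 150.0, 24.0] shares [ 0.0102 -0.0019  0.0077] rot [ 0.0005  0.0052 -0.0013]
t: 9.6
eef_pos: [0.4977, 0.1901, 0.026]
ee_rot: [3.14, 0.009, 0.026]
force: [-38.0, 12.0, 23.7]
width: 0.0002
t 9.6 fix [-50.9 149.1] z 26.0 F [-38.   12.   23.7] rot [3.14  0.009 0.026]
```

View pics/s7.png

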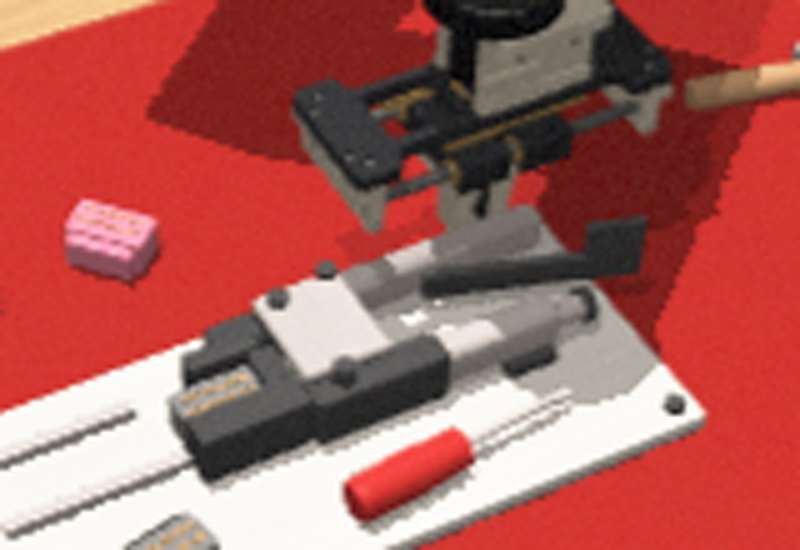

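No more motion at 38 N, which is consistent with the 0.45 stop. Backing off and lifting, then checking that it stays locked.

```bash
python3 -m inch '1 -0.05 0 0 0 0 0;1 -0.12 0 0 0 0 0;1 -0.2 0 0 0 0 0;1 -0.2 0 -0.2 0 0 0;1 -0.3 0.1 -0.5 0 0 0;1 -0.4 0.3 -0.6 0 0 0;1 -0.4 0.4 -0.6 0 0 0;1 -0.4 0.5 -0.6 0 0 0;1 -0.4 0.5 -0.6 0 0 0' ; python3 go.py 48 202 200
python3 - <<'E'
from station import arm
from h import *
f=arm.grab_frame("scene");crop(f,275,130,160,110,5,"pics/s8.png");np.savez("s8.npz",**f)
f=arm.grab_frame("top");crop(f,226,140,160,100,5,"pics/t8.png");np.savez("t8.npz",**f)
E
```

```text
t: 10.55
eef_pos: [0.3884, 0.0358, 0.2091]
ee_rot: [-3.139, -0.006, 0.027]
force: [1.1, -0.1, -0.2]
width: 0.0008
t 10.55 fix [-164.4   -2.2] z 209.1 F [ 1.1 -0.1 -0.2] rot [-3.139 -0.006  0.027]
[48.0, 202.0, 200.0] shares [ 0.7074 -0.681   0.0365] rot [-0.0029 -0.0055 -0.0005]
```

View pics/s8.png

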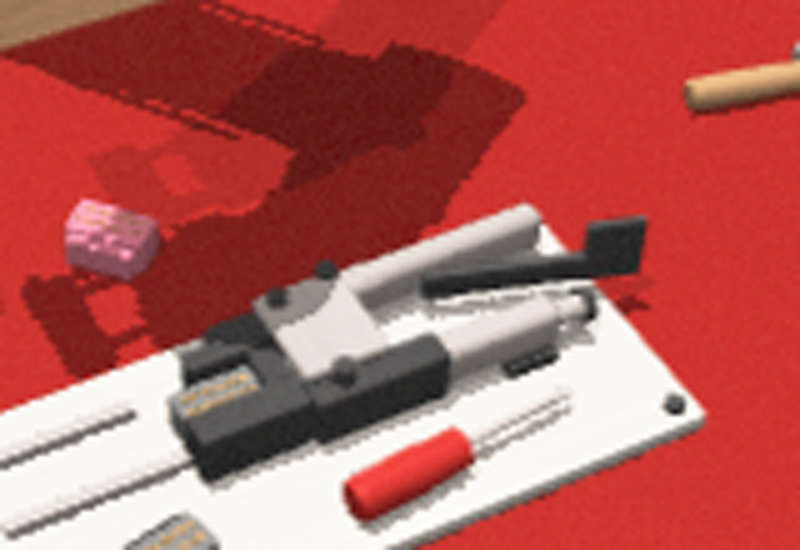

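View pics/t8.png

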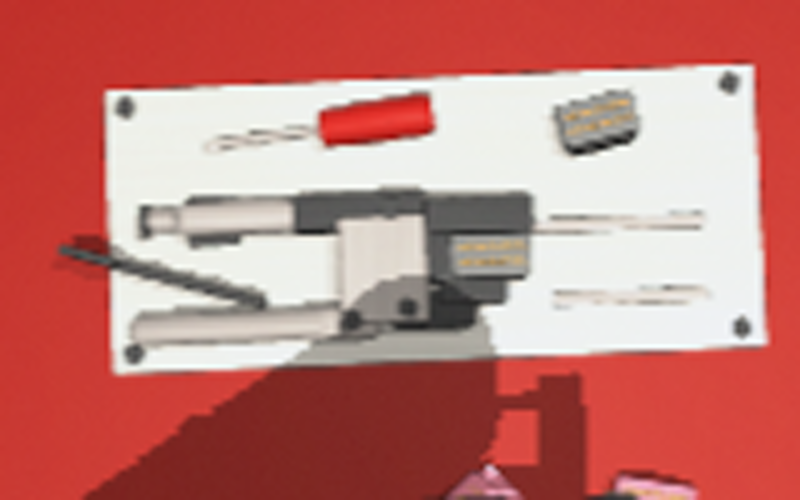

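The pliers stay locked with the handle parallel to the plate. The jaw is on the cap and the tab stands at top crop (60–112, 247–265). Measuring the tab.

Run:
```python
from h import *;from go import inv
t=np.load("t8.npz");s=np.load("s8.npz")
for n,u in [("outer end",[60,247]),("inner",[112,264]),("handle end mid",[132,327])]:
    print(n,inv(ray(t,(np.array(u)+.5)/5-.5+[226,140],.062 if n[0]!="h" else .044)[0]))
for n,u in [("outer top",[648,217]),("inner top",[588,226])]:
    print(n,inv(ray(s,(np.array(u)+.5)/5-.5+[275,130],.062)[0]))
```

```text
outer end [ 19.02519901 214.38298423]
inner [  7.77594949 184.17701969]
handle end mid [-29.01664474 176.60936558]
outer top [ 20.31373887 217.83360906]
inner top [ 11.2526424  185.21917358]
```

Measured tab spans (10,184) to (20,217), matching the model. Going to x 46, y 204 and then down.

```bash
python3 -m inch '1 0.7 -0.687 0 0 0 0;1 0.7 -0.687 0 0 0 0;1 0.7 -0.687 0 0 0 0;1 0.7 -0.687 0 0 0 0;1 0.7 -0.687 0 0 0 0;1 0.7 -0.687 0 0 0 0;1 0.7 -0.687 0 0 0 0;1 0.7 -0.687 0 0 0 0;1 0.7 -0.687 0 0 0 0'; python3 go.py 46 204 30
```

```text
t: 11.55
eef_pos: [0.5923, 0.2494, 0.2056]
ee_rot: [3.142, 0.0, 0.027]
force: [0.4, 0.2, 0.5]
width: 0.0004
t 11.55 fix [ 45.2 205.8] z 205.6 F [0.4 0.2 0.5] rot [3.142 0.    0.027]
[46.0, 204.0, 30.0] shares [0.0026 0.0058 0.5855] rot [ 0.0001  0.     -0.0001]
```

```bash
python3 -m inch '1 0.003 0.005 0.15 0 0 0;1 0.003 0.005 0.3 0 0 0;1 0.003 0.005 0.43 0 0 0;1 0.003 0.005 0.53 0 0 0;1 0.003 0.005 0.575 0 0 0;1 0.003 0.005 0.575 0 0 0;1 0.003 0.005 0.575 0 0 0'; python3 go.py 28 204 30
python3 - <<'E'
from station import arm
from h import *
f=arm.grab_frame("scene");crop(f,275,130,160,110,5,"pics/s9.png")
E
```

```text
t: 12.25
eef_pos: [0.5942, 0.2485, 0.0349]
ee_rot: [-3.141, -0.002, 0.028]
force: [-0.9, 0.2, 0.3]
width: 0.0003
t 12.25 fix [ 47.1 204.7] z 34.9 F [-0.9  0.2  0.3] rot [-3.141e+00 -2.000e-03  2.800e-02]
[28.0, 204.0, 30.0] shares [-0.0637  0.0025  0.0161] rot [-0.0009 -0.0019  0.0003]
```

View pics/s9.png

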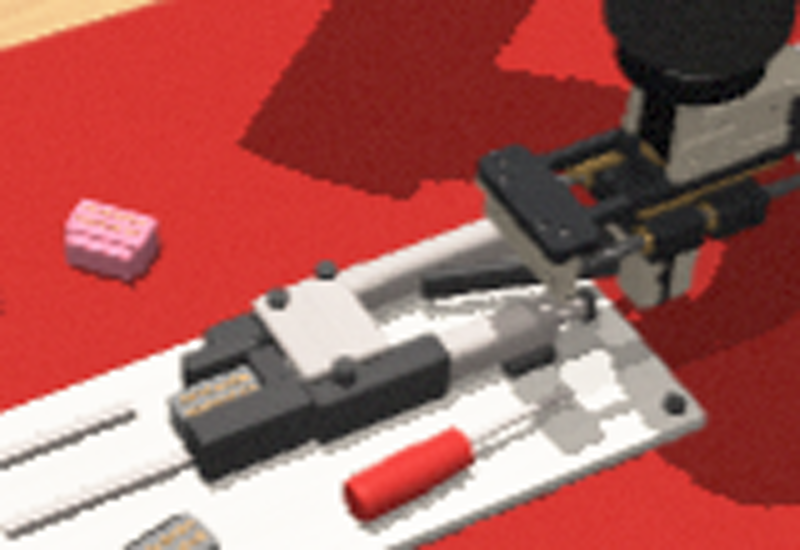

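The finger is down on the +x side of the tab at crop (655,280), clear of the screw. Pulling slowly towards -x.

```bash
python3 -m inch '1 -0.02 0 0 0 0 0;1 -0.04 0 0 0 0 0;1 -0.055 0 0 0 0 0;1 -0.065 0 0 0 0 0;1 -0.075 0 0 0 0 0;1 -0.085 0 0 0 0 0;1 -0.095 0 0 0 0 0'; python3 go.py; python3 -m inch '1 -0.01 0 0 0 0 0;1 -0.02 0 0 0 0 0'; python3 -m inch '1 -0.01 0 0 0 0 0;1 -0.02 0 0 0 0 0';python3 go.py
python3 - <<'E'
from station import arm
from h import *
f=arm.grab_frame("top");crop(f,226,140,160,100,5,"pics/t10.png")
E
```

```text
t: 13.0
eef_pos: [0.5648, 0.2477, 0.0335]
ee_rot: [-3.141, -0.001, 0.028]
force: [0.8, -0.0, 0.3]
width: 0.0005
t 13.0 fix [ 17.7 204.8] z 33.5 F [ 0.8 -0.   0.3] rot [-3.141e+00 -1.000e-03  2.800e-02]
t: 13.2
eef_pos: [0.5576, 0.2463, 0.0326]
ee_rot: [3.14, 0.002, 0.027]
force: [-1.1, 1.0, 0.5]
width: 0.0007
t: 13.4
eef_pos: [0.5522, 0.2466, 0.0328]
ee_rot: [3.141, 0.001, 0.027]
force: [0.1, 0.3, 0.1]
width: 0.0004
t 13.4 fix [  5.1 204. ] z 32.8 F [0.1 0.3 0.1] rot [3.141e+00 1.000e-03 2.700e-02]
```

View pics/t10.png

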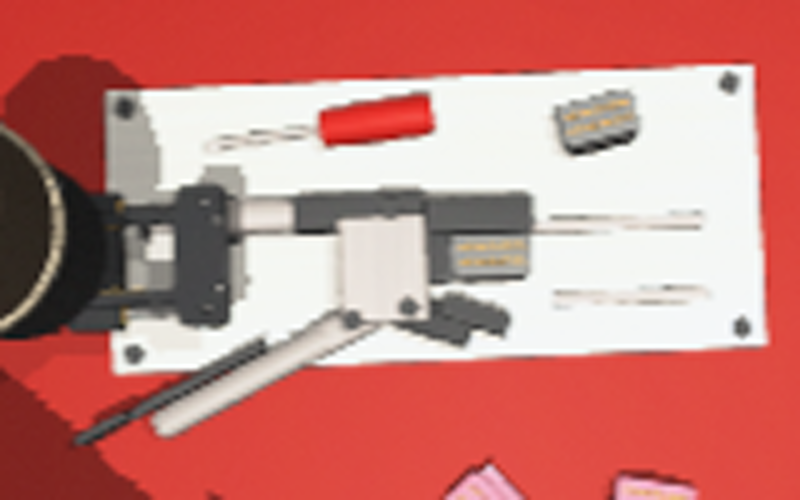

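The pliers have sprung open: the handle is back at its starting angle and the jaw is clear of the connector. Lifting away and checking.

```bash
python3 -m inch '1 0.03 0 -0.1 0 0 0;1 0.03 0 -0.3 0 0 0;1 0.03 0 -0.5 0 0 0;1 0.03 -0.2 -0.6 0 0 0;1 0.03 -0.4 -0.6 0 0 0;1 0.03 -0.4 -0.6 0 0 0;1 0.03 -0.4 -0.6 0 0 0;1 0.03 -0.4 -0.6 0 0 0;1 0.03 -0.4 -0.6 0 0 0'; python3 go.py
python3 - <<'E'
from station import arm
from h import *
from go import inv
f=arm.grab_frame("top");crop(f,226,140,160,100,5,"pics/t11.png");cv2.imwrite("pics/t11f.png",f["img"][:,:,::-1]);np.savez("t11.npz",**f)
f=arm.grab_frame("scene");crop(f,255,140,160,110,5,"pics/s11.png")
E
```

```text
t: 14.35
eef_pos: [0.5582, 0.3663, 0.2125]
ee_rot: [3.141, 0.001, 0.027]
force: [0.3, -0.5, -0.8]
width: 0.0005
t 14.35 fix [ 14.4 323.5] z 212.5 F [ 0.3 -0.5 -0.8] rot [3.141e+00 1.000e-03 2.700e-02]
```

View pics/t11.png

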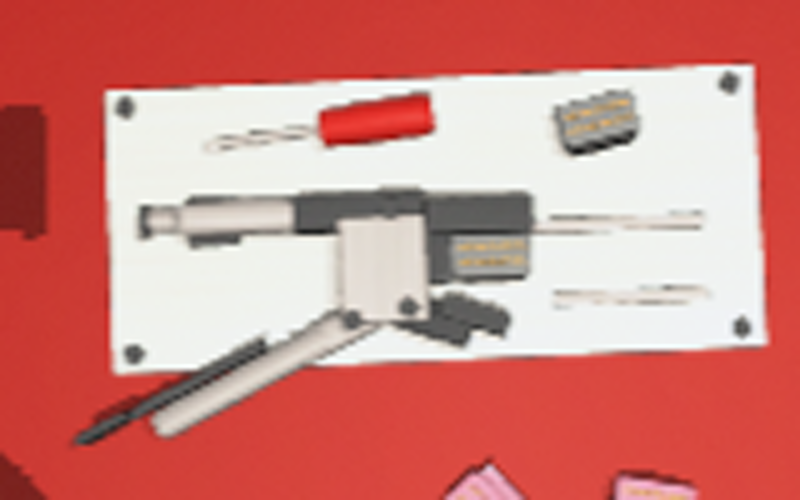

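View pics/s11.png

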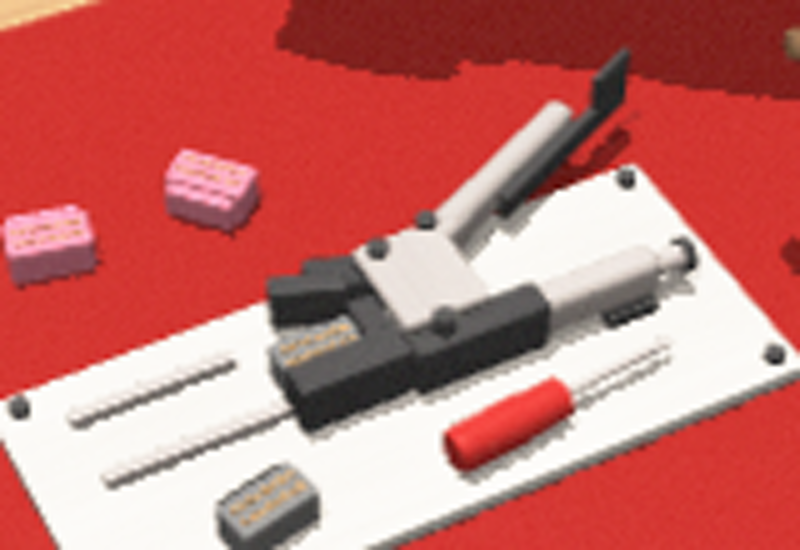

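View pics/t11f.png

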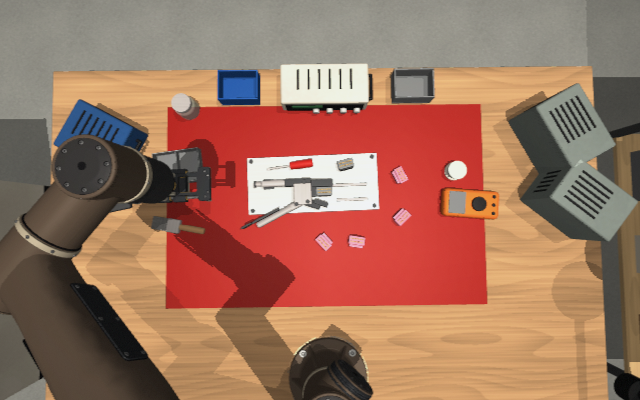

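The pliers are open, the connector is flush home with its cap in, the other things are unmoved, and the gripper is 0.21 m up in free air. Handing in.

```bash
python3 -c "
from station import arm
print(arm.job_done()); print(arm.get_state()['t'])"
```

```text
the job is handed in; nothing more can be done
None
the job is handed in; nothing more can be done
```

The job is done and handed in at about 14.5 s of the 58 s allowed; no verdict was reported.

**What I did**
- **Connector:** I slid it along the rails with the shut fingers until it met the stop, which held without moving at about 20 N.
- **Handle:** I pushed it over centre to its end stop at about 38 N. It stayed locked on its own after I backed off.
- **Release:** I pulled the release tab about 20 mm towards -x and the pliers sprang fully open. I then lifted clear.

**Last checks**
- **Pliers and connector:** The last pictures show the handle back at its starting angle. The connector's end is flush with the fixed jaw's end, and the cap no longer stands out in the top view.
- **Bystanders:** The spare, driver, meter, brush and spool looked unmoved. The gripper hid most of the divided tray on the left in the last top view, so I could not check it fully; the gripper stayed above 0.2 m there.

**Not measured directly**
- **Cap depth and handle angle:** I judged these from pictures only.
- **Release force:** No force reading fell at the moment of release; the readings before and after showed only about 1 N. That the robot was pressing on the lever then is inferred from the lever letting go during the pull.

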